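# Pick the front canister from a gravity lane

### The arm

A 6-joint arm with a two-finger parallel gripper is mounted at the origin on the work surface. World frame = base frame: x ahead of the robot, y to its left, z up, the work surface at z = 0. Lengths are in m, angles in rad, forces in N, time in s.
With the tool pointing down it reaches from about 0.35 to 0.975 m from the base axis. Payload 7.1 kg.
Tool frame: the origin (TCP) lies midway between the tips of the shut fingers; the grasp point (between the pads) lies 19 mm behind it; z points along the fingers, x is the direction in which the jaws open and shut, and the axes are right-handed (so a half turn about z gives the same grasp; the last joint's range is limited). The gripper opens to 88 mm and grips with 3 to 60 N. Pads are 20 mm wide; open, the fingers measure 115 mm over their backs; the gripper's body (75 mm by 178 mm) begins 61 mm behind the grasp point.
Start: joints at [-1.349, 0.423, 1.63, -0, 1.089, -0.019], TCP at [0.149, -0.607, 0.223] pointing down, gripper open.
Joint ranges: [-3, 3], [-0.9, 2.11], [0.09, 2.58], [-1.31, 4.45], [0.11, 2.69], [-2.54, 2.54]. Speed limits (rad/s): [2.39, 2.39, 3.01, 3.14, 3.14, 3.14].

### API

Orientations are given as a unit quaternion [w, x, y, z].
In Python, from station import move_pose, movel, movej, command_gripper, wait, inverse_kinematics, read_camera, camera_info, MotionError, job_done, get_time, get_joint_pos, get_qvel, get_effort, get_tcp_pos, get_ee_rot, get_ft_force, get_ft_torque, get_grip_width gives the robot as it stands. Calls block until the motion is done:
- move_pose(position, orientation): joint-space move of the TCP to a pose.
- movel(position, frame=None, v=0.15, until_force=None): straight line of the TCP; frame=None keeps the orientation; v is the mean speed in m/s. With until_force (N) it stops when the force on the tool has changed by that much, and returns True; else False.
- movej(angles): joint-space move.
- command_gripper(opening): opening from 0.0 (shut) to 1.0 (fully open); the grip force is fixed at half the most; returns when the fingers have stopped.
- wait(seconds).
- inverse_kinematics(position, orientation): joint angles nearest the present ones, or None.
- read_camera(name): name is "side" or "top"; returns the picture (420x560x3 uint8, red, green, blue); there is no depth.
- camera_info(name): a dict with "intrinsics" (3x3 intrinsics, pixels), "T" (4x4, takes a point from camera to world coordinates). Camera axes: x right, y up, looking along -z (the intrinsics and any distortion apply to the point x, -y, -z); pixel columns grow to the right and rows downward; lengths in m; the calibration is good to about 2 mm. A picture is of the moment at which its call begins. camera_info takes no time and is no camera call.
A pose or a line that the arm cannot do raises MotionError and nothing moves.
- job_done(): hands the job in, once; it reports no verdict.
Readings, each from a call of its own:
- get_time(): time.
- get_joint_pos(): joint angles.
- get_qvel(): joint speeds.
- get_effort(): joint torques, N m.
- get_tcp_pos(): TCP position.
- get_ee_rot(): TCP orientation.
- get_ft_force(): force on the tool from outside, world axes, zero at the start.
- get_ft_torque(): the same for the moment, N m.
- get_grip_width(): opening from 0.0 (shut) to 1.0 (fully open).
Only numpy, scipy, OpenCV 4.12 (cv2) and the standard library are available. Lean on these libraries where they do the work, as an engineer would, in place of code of your own. Each camera call takes 0.05 s, during which the arm holds its last target.

### The job

Two sloped gravity lanes on the stockroom counter hold canisters lying on their sides: take the front (lowest) canister out of the lane with the thick ones, so that the next one rolls forward to the stop, and lay it in the low, empty red tote. Lower it to the tote's floor before letting go, and leave the next canister in its lane.

Things in the scene. Friction and masses are not known exactly. Their poses are not given: they have to be found in the camera images.
- front_can_center (a point): Centre of the front thick canister: cardboard cylinder, steel rims, paper band, 52 mm diameter, 55 mm long, 0.13-0.25 kg, lying against the front stop, axis along the lane's y, centre 95 mm above the table. Both flat ends are free (no guides there, tongue beneath only 34 mm wide): grip from above, a finger on each end. This point's own axes turn as it rolls; take directions from the lane.
- next_can_center (a point): Centre of the next thick canister (same size), lying right behind the front one, 52 mm up the slope; a third lies behind it. When the front one is taken away it rolls down by itself to the front stop.
- thick_lane: Fixed steel lane, 70 mm wide, with 3 canisters of 52 mm diameter (the other lane's are slim, 36 mm). Origin on the table 95 mm under the centre of the canister at the stop; x horizontal, up the lane (10 degree rise), y across it, z up. Stop: red lip 34 mm wide, ending 4 mm below that canister's centre. Side guides, 65 mm apart, 30 mm high, begin 42 mm behind its centre.
- tote: Fixed, low, empty red tote with upright walls, 138 (x) by 178 (y) mm outside, 50 high, walls 4. Origin: centre of its underside; z up. Floor 4 mm thick, with 3 mm high ribs along y at x = 11, 33 and 55 mm either side of centre that keep a canister lying along y from rolling; between two ribs its centre lies about 31 mm above the table.
Not all that is in view belongs to the job. What is shaped like the part that bears front_can_center but pink is not meant.

How it is judged:
By the outcome, as a careful person would: the job done as asked, in the order asked, and still so for the second after the job is handed in, with the robot touching nothing.
It also fails if it takes over 43 s, if anything falls off the work surface, if the arm or the gripper's body presses on something with over 40 N, if the wrist force passes 120 N, or if a joint passes its speed limit or range.

## Working session

There is one attempt and no reset: what is moved stays moved. The work goes in short steps, each a Python script; the robot and the scene stay as the last script left them, time stands still between calls to the robot, and variables do not carry over. Pictures are saved under pics/ and viewed, and the job is handed in when it is done.

```bash
mkdir -p pics; ls; python3 - <<'E'
from station import *
import cv2,numpy as np
for n in("side","top"):
    im=read_camera(n); cv2.imwrite(f"pics/{n}0.png",cv2.cvtColor(im,cv2.COLOR_RGB2BGR))
    c=camera_info(n); print(n,{k:np.round(v,4).tolist() if not isinstance(v,str) else v for k,v in c.items()})
print(get_time(),get_ee_rot(),get_tcp_pos(),get_grip_width())
E
```

```text
pics
side {'intrinsics': [[446.0958, 0.0, 279.6033], [0.0, 446.0958, 210.9433], [0.0, 0.0, 1.0]], 'T': [[0.906, 0.2916, -0.3067, 0.2209], [-0.423, 0.6448, -0.6367, -0.5177], [0.012, 0.7066, 0.7075, 0.675], [0.0, 0.0, 0.0, 1.0]]}
top {'intrinsics': [[433.5617, 0.0, 282.3692], [0.0, 433.5617, 210.6021], [0.0, 0.0, 1.0]], 'T': [[0.0539, 0.9712, -0.2319, 0.2666], [-0.9985, 0.0518, -0.0153, 0.0077], [-0.0029, 0.2324, 0.9726, 1.1036], [0.0, 0.0, 0.0, 1.0]]}
0.1 [-4.26418810e-04  7.86920724e-01 -6.17053722e-01 -5.45514397e-04] [ 0.14896495 -0.60646392  0.22199203] 1.0014313463466238
```

View pics/side0.png

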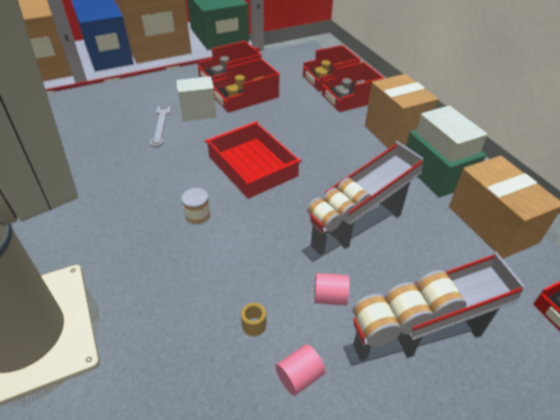

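View pics/top0.png

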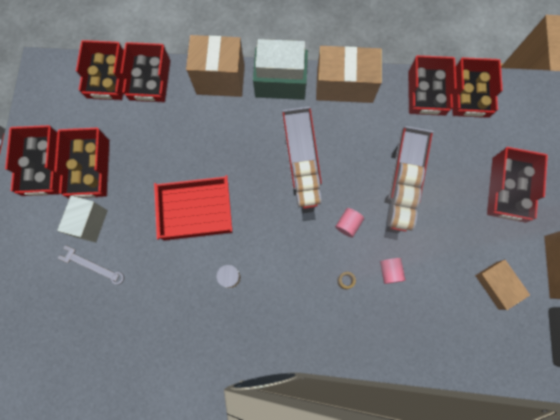

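The thick lane is at top-view (410,128)–(403,228) and side-view (355–520, 260–345). The tote is at top-view (194,208) and side-view (253,158). Two pink decoys lie on the table. I'll zoom in on these.

```bash
python3 - <<'E'
import cv2,numpy as np
a=cv2.imread("pics/top0.png")[120:245,370:450]; b=cv2.imread("pics/side0.png")[250:360,340:530]
a=cv2.resize(a,None,fx=4.5,fy=4.5,interpolation=cv2.INTER_CUBIC); b=cv2.resize(b,None,fx=4,fy=4,interpolation=cv2.INTER_CUBIC)
cv2.imwrite("pics/ztop.png",a);cv2.imwrite("pics/zside.png",b)
E
```

```text
(no output)
```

View pics/ztop.png

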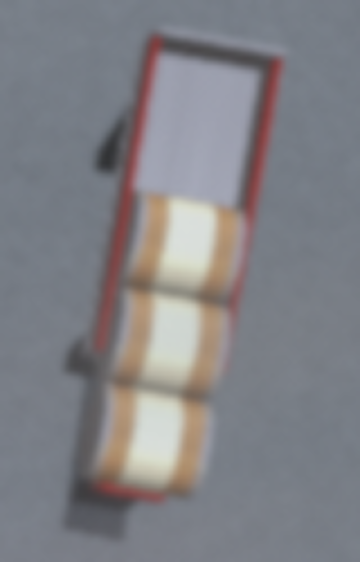

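View pics/zside.png

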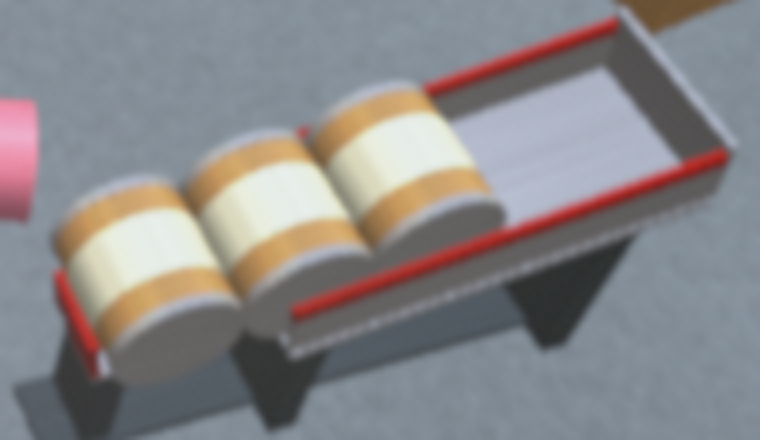

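```bash
cat > h.py <<'E'
import cv2,numpy as np
from station import camera_info
def ray(n,uv):
    c=camera_info(n);K=np.array(c["intrinsics"]);T=np.array(c["T"])
    d=np.linalg.inv(K)@[uv[0],uv[1],1.]; d=T[:3,:3]@[d[0],-d[1],-d[2]]
    return T[:3,3],d/np.linalg.norm(d)
def onz(n,uv,z):
    o,d=ray(n,uv); return o+d*(z-o[2])/d[2]
def tri(a,b):
    (o1,d1),(o2,d2)=ray("top",a),ray("side",b)
    t=np.linalg.lstsq(np.c_[d1,-d2],o2-o1,rcond=None)[0]
    p,q=o1+t[0]*d1,o2+t[1]*d2
    return (p+q)/2,np.linalg.norm(p-q)
def proj(n,P):
    c=camera_info(n);K=np.array(c["intrinsics"]);T=np.array(c["T"])
    q=T[:3,:3].T@(np.asarray(P)-T[:3,3]); q=K@[q[0],-q[1],-q[2]]; return q[:2]/q[2]
E
python3 - <<'E'
import cv2,numpy as np
for n,(x0,x1,y0,y1),tr in(("top",(375,440,155,240),"can"),("side",(345,475,265,350),"can")):
    im=cv2.imread(f"pics/{n}0.png");hsv=cv2.cvtColor(im,cv2.COLOR_BGR2HSV)
    m=((hsv[...,1]<75)&(hsv[...,2]>185)&(hsv[...,0]<50)).astype(np.uint8)
    r=np.zeros_like(m);r[y0:y1,x0:x1]=m[y0:y1,x0:x1]
    k,l,s,c=cv2.connectedComponentsWithStats(r)
    for i in range(1,k):
        if s[i,4]>30: print(n,s[i],c[i])
    z=im.copy();z[r>0]=(255,0,0);cv2.imwrite(f"pics/m{n}.png",cv2.resize(z[y0:y1,x0:x1],None,fx=5,fy=5,interpolation=cv2.INTER_NEAREST))
a=cv2.imread("pics/top0.png")[170:245,145:245]; b=cv2.imread("pics/side0.png")[115:205,200:310]
cv2.imwrite("pics/zt1.png",np.vstack([cv2.resize(a,(500,375),interpolation=cv2.INTER_CUBIC)]));cv2.imwrite("pics/zt2.png",cv2.resize(b,None,fx=5,fy=5,interpolation=cv2.INTER_CUBIC))
E
```

```text
top [405 164  14  18 139] [411.23021583 173.12230216]
top [402 186  13  18 112] [407.78571429 195.0625    ]
top [398 208  14  18 133] [403.94736842 217.06766917]
side [425 278  38  27 344] [439.36627907 290.125     ]
side [393 290  34  24 321] [406.51713396 301.37694704]
side [360 302  35  24 328] [373.89634146 313.21341463]
```

View pics/zt1.png

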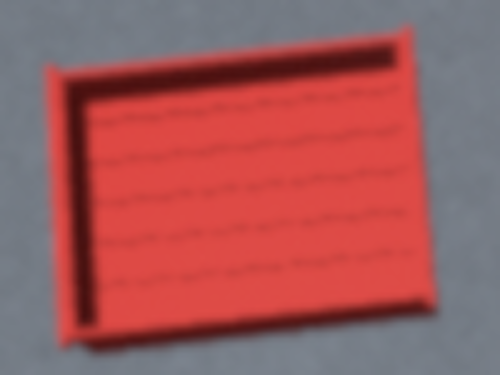

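View pics/zt2.png

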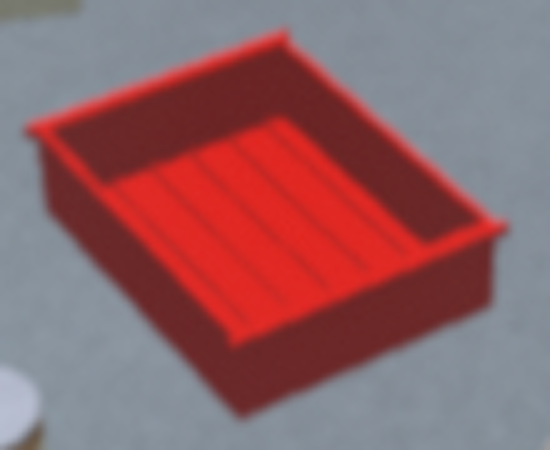

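View pics/mtop.png

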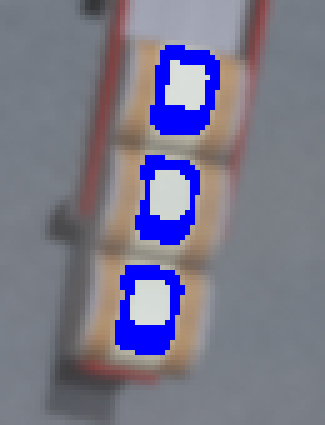

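View pics/mside.png

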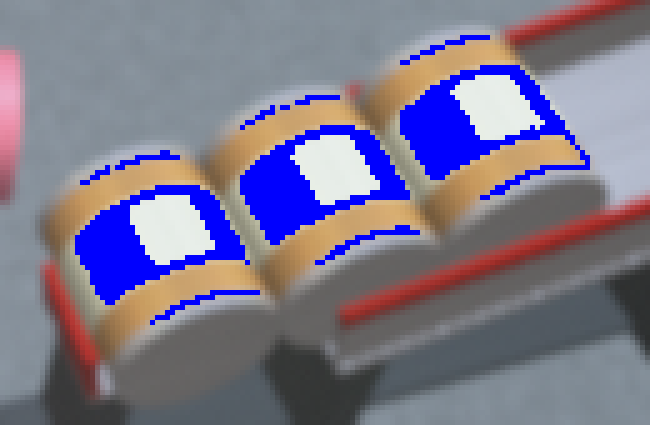

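```bash
cat > m.py <<'E'
from h import *
zt=lambda u,v:((u+.5)/4.5-.5+370,(v+.5)/4.5-.5+120)
zs=lambda u,v:((u+.5)/4-.5+340,(v+.5)/4-.5+250)
f=lambda x,y:(lambda u,v:((u+.5)/5-.5+x,(v+.5)/5-.5+y))
tt,ts,mt,ms=f(145,170),f(200,115),f(375,155),f(345,265)
np.set_printoptions(precision=4,suppress=True)
T=[(52,70),(410,32),(435,305),(66,343)];S=[(285,35),(505,230),(235,342),(30,130)]
P=[]
for a,b in zip(T,S):
    p,e=tri(tt(*a),ts(*b));P.append(onz("top",tt(*a),.05));print("tote tri",p,e,"topz",P[-1],"sidez",onz("side",ts(*b),.05))
P=np.array(P);print("tote c",P.mean(0),"sides",np.linalg.norm(np.roll(P,-1,0)-P,axis=1))
Ps=np.array([onz("side",ts(*b),.05) for b in S]);print("side c",Ps.mean(0),np.linalg.norm(np.roll(Ps,-1,0)-Ps,axis=1))
for n,p in(("topc",P),("sidec",Ps)):
    yd=p[0]+p[3]-p[1]-p[2];print(n,"tote y-dir deg",np.degrees(np.arctan2(yd[1],yd[0])))
# lane
L,e1=tri(zt(155,35),zs(620,22));R,e2=tri(zt(278,62),zs(725,155));print("lane back",L,e1,R,e2,np.linalg.norm(L-R))
C={"top":[(403.947,217.068),(407.786,195.0625),(411.23,173.122)],"side":[(373.896,313.213),(406.517,301.377),(439.366,290.125)]}
C["top"]=[mt(150,310),mt(169,200),mt(187,90)] # band centres, refined by mask below
import cv2
for n,roi in(("top",(375,440,155,240)),("side",(345,475,265,350))):
    im=cv2.imread(f"pics/{n}0.png");h=cv2.cvtColor(im,cv2.COLOR_BGR2HSV)
    m=((h[...,1]<75)&(h[...,2]>185)&(h[...,0]<50) if n=="side" else (h[...,1]<75)&(h[...,2]>185)).astype(np.uint8)
    r=np.zeros_like(m);x0,x1,y0,y1=roi;r[y0:y1,x0:x1]=m[y0:y1,x0:x1]
    r=cv2.morphologyEx(r,cv2.MORPH_OPEN,np.ones((3,3),np.uint8))
    if n=="top":r=cv2.morphologyEx(r,cv2.MORPH_CLOSE,np.ones((3,3),np.uint8))
    cs=[c for c in cv2.findContours(r,0,2)[0] if cv2.contourArea(c)>60]
    c=[]
    for q in cs:
        M=cv2.moments(q);c.append((M["m10"]/M["m00"],M["m01"]/M["m00"]))
    c.sort(); print(n,c)
    pts=np.array([onz(n,q,.119+i*.052*np.sin(np.radians(10))) for i,q in enumerate(c)])
    d=pts[-1]-pts[0];print(n,"bands",pts,"step",np.linalg.norm(d[:2])/2,"exp .0512 yaw",np.degrees(np.arctan2(d[1],d[0])))
# tangents
def tang(n,uv,ax,side):
    o,d=ray(n,uv);az=np.array([0,0,1.]);ay=np.cross(az,ax)
    d2=np.array([d@ax,d@az]);d2/=np.linalg.norm(d2);o2=np.array([o@ax,o@az])
    nrm=np.array([d2[1],-d2[0]])*1.;
    if nrm[0]*side<0:nrm=-nrm
    # line offset by .026 along nrm, at z .095
    q=o2+nrm*.026;t=(.095-q[1])/d2[1];c=q+t*d2;tp=c-nrm*.026
    D=np.array([d@ax,d@az]);s=(tp-o2)@D/(D@D);p=o+s*d
    return c[0]*ax+(p@ay)*ay+.095*az,tp[1]
yaw=np.arctan2(*(lambda d:(d[1],d[0]))(onz("top",c and C["top"][2],.137)-onz("top",C["top"][0],.119)))
for y in(yaw,np.radians(-8),np.radians(-12)):
    ax=np.array([np.cos(y),np.sin(y),0]);print("yaw",np.degrees(y))
    print("top",tang("top",mt(143,367),ax,1));print("side",tang("side",ms(67,270),ax,1))
E
python3 m.py
```

```text
tote tri [0.5714 0.3509 0.05  ] 0.0009621755073609402 topz [0.571 0.351 0.05 ] sidez [0.572  0.3509 0.05  ]
tote tri [0.602  0.1712 0.0483] 0.0013756709208689072 topz [0.6008 0.1711 0.05  ] sidez [0.6017 0.1693 0.05  ]
tote tri [0.4612 0.1463 0.0524] 0.00264886433096752 topz [0.4604 0.1469 0.05  ] sidez [0.4635 0.1488 0.05  ]
tote tri [0.4319 0.3268 0.0502] 0.0005691946012583187 topz [0.4317 0.3269 0.05  ] sidez [0.4323 0.3271 0.05  ]
tote c [0.516 0.249 0.05 ] sides [0.1823 0.1425 0.1823 0.1413]
side c [0.5174 0.249  0.05  ] [0.1841 0.1397 0.181  0.1417]
topc tote y-dir deg 99.2290934717767
sidec tote y-dir deg 99.61511253073067
lane back [ 0.72   -0.2591  0.1344] 0.002264418824447959 [ 0.7072 -0.3238  0.1363] 0.002643247048883853 0.06602446698912677
top [(404.0585975024015, 216.43035542747356), (408.06455026455023, 194.47407407407405), (411.42407407407404, 172.6638888888889)]
top bands [[ 0.5025 -0.2602  0.119 ]
 [ 0.5534 -0.2676  0.128 ]
 [ 0.6042 -0.2736  0.1371]] step 0.05129926962287438 exp .0512 yaw -7.530677192432158
side [(367.3503305004721, 315.3342776203966), (400.46022727272725, 303.4933712121212), (432.6858447488584, 291.1086757990867)]
side bands [[ 0.487  -0.2606  0.119 ]
 [ 0.5369 -0.2681  0.128 ]
 [ 0.587  -0.2744  0.1371]] step 0.05048303401735314 exp .0512 yaw -7.845522928814465
yaw -7.549663438221406
top (array([ 0.5064, -0.2693,  0.095 ]), np.float64(0.08880865361561548))
side (array([ 0.511 , -0.2473,  0.095 ]), np.float64(0.0856244676667215))
yaw -8.0
top (array([ 0.5063, -0.2695,  0.095 ]), np.float64(0.0887640166506006))
side (array([ 0.511 , -0.2475,  0.095 ]), np.float64(0.08571106205830202))
yaw -12.000000000000002
top (array([ 0.506 , -0.2714,  0.095 ]), np.float64(0.0883861964901277))
side (array([ 0.5106, -0.2496,  0.095 ]), np.float64(0.08651777225738523))
```

Checks on the measurements:
- **Tote:** centre is about (0.517, 0.249), with its y axis at 99.4°. Rim heights triangulate to 0.050, as they should.
- **Lane:** can spacing comes out at 51 mm, matching what was given. Yaw is about -8°.
- **Front can:** about (0.507, -0.261).

Next I'll overlay this estimate as a check and move above the can.

```bash
cat >> h.py <<'E'
from scipy.spatial.transform import Rotation as Ro
def quat(deg):
    a=np.radians(deg);x=np.array([np.cos(a),np.sin(a),0]);z=np.array([0,0,-1.]);y=np.cross(z,x)
    q=Ro.from_matrix(np.c_[x,y,z]).as_quat();return [q[3],q[0],q[1],q[2]]
YAW=-8.3
def lane(P,c=(0.507,-.261)):
    a=np.radians(YAW);x,y,z=P
    return np.array([c[0]+x*np.cos(a)-y*np.sin(a),c[1]+x*np.sin(a)+y*np.cos(a),z])
E
python3 - <<'E'
from h import *
from station import *
def over(n,im,roi,s,fn):
    x0,x1,y0,y1=roi;z=cv2.resize(im[y0:y1,x0:x1],None,fx=s,fy=s,interpolation=cv2.INTER_CUBIC)
    for e in(-.0275,.0275):
        t=np.linspace(0,2*np.pi,60)
        p=np.array([proj(n,lane((.026*np.cos(k),e,.095+.026*np.sin(k)))) for k in t])
        cv2.polylines(z,[np.int32(((p-[x0,y0])+.5)*s)],True,(255,0,0) if e<0 else (0,160,0),1)
    cv2.imwrite(fn,z)
over("top",cv2.imread("pics/top0.png"),(375,440,155,240),6,"pics/ot.png")
over("side",cv2.imread("pics/side0.png"),(345,475,265,350),6,"pics/os.png")
print(onz("top",(503,285),.05))
for d in(YAW+90,YAW-90): print(d,inverse_kinematics([.507,-.261,.25],quat(d)))
for d in(99.4,-80.6): print(d,inverse_kinematics([.517,.249,.2],quat(d)))
E
```

```text
[ 0.36290496 -0.51364342  0.05      ]
81.7 [-4.96281811e-01  3.12025448e-01  1.72868253e+00 -4.44089210e-16
  1.10088468e+00 -1.92221581e+00]
-98.3 [-4.96281811e-01  3.12025448e-01  1.72868253e+00 -4.44089210e-16
  1.10088468e+00  1.21937684e+00]
99.4 [ 4.28100602e-01  3.76244250e-01  1.76333256e+00 -4.44089210e-16
  1.00201584e+00 -1.30675667e+00]
-80.6 [ 4.28100602e-01  3.76244250e-01  1.76333256e+00 -4.44089210e-16
  1.00201584e+00  1.83483598e+00]
```

View pics/ot.png

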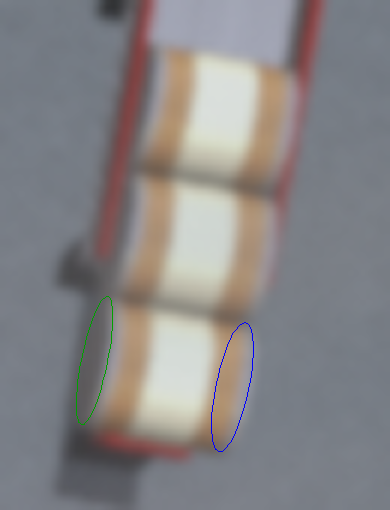

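View pics/os.png

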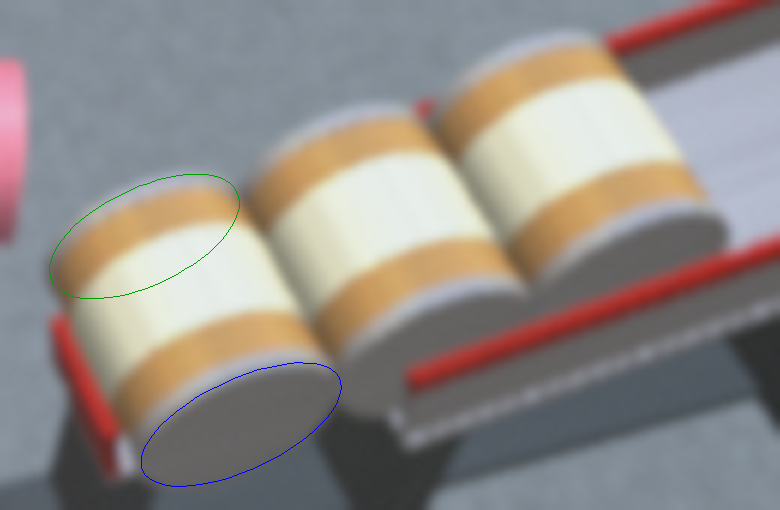

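In the overlay, both end circles match the can to within about 2 mm. In the side view they sit slightly to the right, so I'm shifting the estimate to (0.5055, -0.2595). Moving above the can now.

```bash
python3 - <<'E'
from h import *
from station import *
movel([.149,-.607,.33],v=.2)
move_pose([.5055,-.2595,.25],quat(YAW-90))
print(get_time(),get_tcp_pos(),get_ft_force())
movel([.5055,-.2595,.13],v=.15)
for n in("top","side"):
    cv2.imwrite(f"pics/{n}1.png",cv2.cvtColor(read_camera(n),cv2.COLOR_RGB2BGR))
a=cv2.imread("pics/top1.png")[130:270,330:470];b=cv2.imread("pics/side1.png")[200:360,300:500]
cv2.imwrite("pics/v1.png",np.hstack([cv2.resize(a,(350,350),interpolation=3),cv2.resize(b,(437,350),interpolation=3)]))
print(get_time(),get_tcp_pos(),get_ft_force())
E
```

```text
2.6167 [ 0.50529329 -0.26017092  0.25000267] [ 0.0618612   0.05952545 -0.31882943]
3.6667 [ 0.50622061 -0.25993085  0.13110484] [ 0.54309023 -0.24483413 -0.00342355]
```

View pics/v1.png

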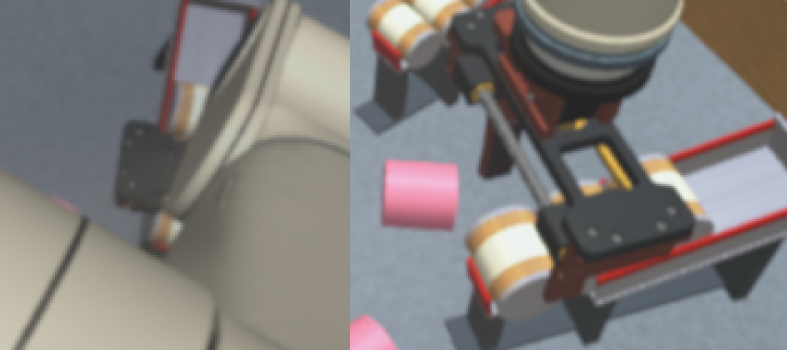

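```bash
python3 - <<'E'
from h import *
from station import *
R=Ro.from_quat(np.roll(get_ee_rot(),-1)).as_matrix();p=np.array(get_tcp_pos());print(R.round(3),p,get_grip_width())
z=cv2.resize(cv2.imread("pics/side1.png")[200:360,300:500],None,fx=4,fy=3.75,interpolation=3)
for c,q in (((255,0,0),[(s*.044,w,-h) for s in(-1,1) for w in(-.01,.01) for h in(0,.06)]),((0,200,0),[(s*.0575,w,-h) for s in(-1,1) for w in(-.01,.01) for h in(0,.02)])):
    for k in q:
        u=proj("side",p+R@np.array(k));cv2.circle(z,(int((u[0]-300+.5)*4),int((u[1]-200+.5)*3.75)),4,c,-1)
cv2.imwrite("pics/v2.png",z)
E
```

```text
[[-0.144 -0.99   0.002]
 [-0.99   0.144 -0.001]
 [ 0.001 -0.002 -1.   ]] [ 0.50622061 -0.25993085  0.13110484] 1.0021727821203672
```

View pics/v2.png

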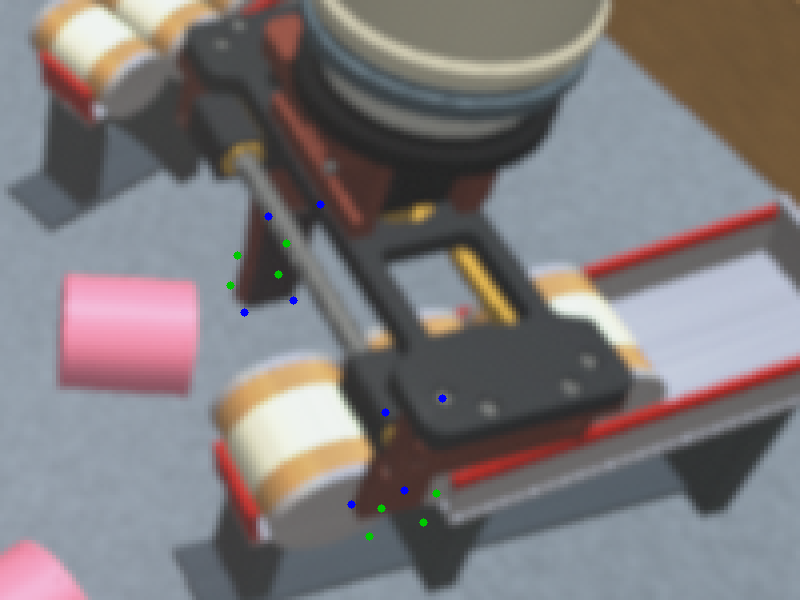

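The projected fingertips land on the real ones in the side view (near tip at about (380,505), far tip at about (265,305) in this crop), and they straddle both can ends. I'll descend, grip and check.

```bash
python3 - <<'E'
from h import *
from station import *
hit=movel([.5055,-.2595,.077],v=.08,until_force=12)
print(hit,get_tcp_pos(),get_ft_force())
if not hit:
    command_gripper(0.0)
    print("w",get_grip_width()*88,get_ft_force(),get_ft_torque(),get_tcp_pos(),get_time())
    cv2.imwrite("pics/side2.png",cv2.cvtColor(read_camera("side"),cv2.COLOR_RGB2BGR)[190:370,300:520])
E
```

```text
False [ 0.50564871 -0.25959788  0.07697929] [-0.12475609 -0.57310329  0.27249698]
w 54.968605487938675 [-0.60446971 -1.05026643  2.96448689] [-0.17051179  0.14335625 -0.009777  ] [ 0.50563865 -0.25972644  0.07725552] 5.0833
```

```bash
python3 -c "
import cv2;z=cv2.imread('pics/side2.png');cv2.imwrite('pics/side2z.png',cv2.resize(z,None,fx=3,fy=3,interpolation=3))"
```

```text
(no output)
```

View pics/side2z.png

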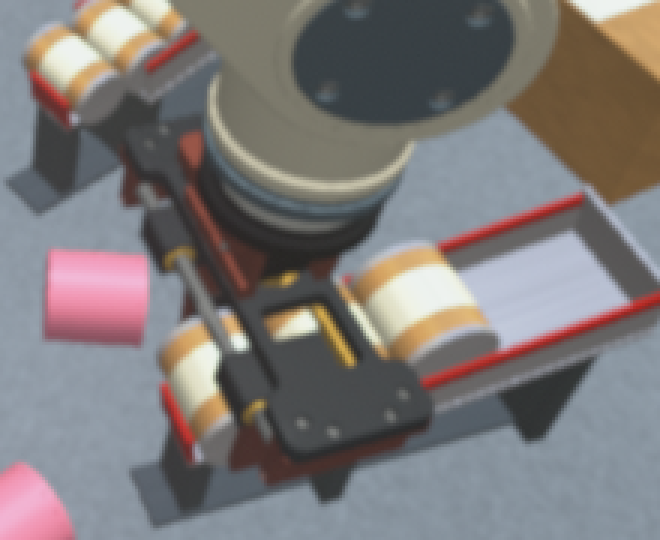

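The grip width reads 55.0 mm, which is the can's length, and the picture shows the fingers on the front can's ends. I'll lift straight up and check that the next can rolls forward.

```bash
python3 - <<'E'
from h import *
from station import *
movel([.5055,-.2595,.15],v=.1)
print(get_grip_width()*88,get_ft_force(),get_time())
movel([.5055,-.2595,.25],v=.15)
print(get_grip_width()*88,get_ft_force(),get_time())
move_pose([.517,.249,.20],quat(-80.6))
print(get_grip_width()*88,get_ft_force(),get_ft_torque(),get_tcp_pos(),get_time())
for n in("top","side"):
    cv2.imwrite(f"pics/{n}3.png",cv2.cvtColor(read_camera(n),cv2.COLOR_RGB2BGR))
E
```

```text
54.83281236069655 [-0.24244969 -0.46411772 -2.2317115 ] 6.0167
54.77197229680863 [-1.29874161  0.20565533 -1.65386721] 6.8333
54.96379055410816 [ 0.08519587 -0.35564625 -1.11861842] [-0.00581009 -0.04307476  0.0088503 ] [0.51744783 0.24820383 0.20008164] 8.6833
```

View pics/side3.png

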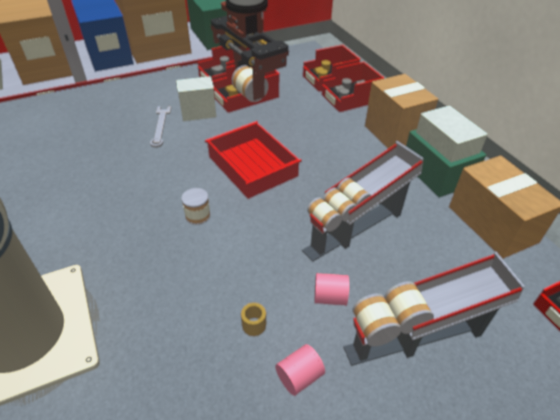

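View pics/top3.png

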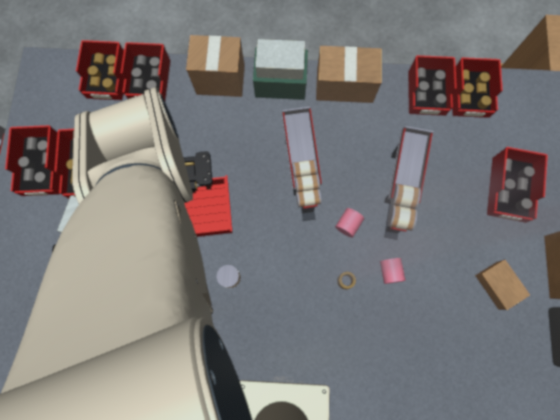

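The next can has rolled to the stop (side view (378,320)), the third is behind it, and the front can is in the gripper. I'll lower it to the tote floor, feeling for contact.

```bash
python3 - <<'E'
from h import *
from station import *
movel([.517,.249,.06],v=.15); wait(.3)
print(get_tcp_pos(),get_ft_force())
hit=movel([.517,.249,.0105],v=.03,until_force=5)
print(hit,get_tcp_pos(),get_ft_force(),get_grip_width()*88,get_time())
cv2.imwrite("pics/side4.png",cv2.resize(cv2.cvtColor(read_camera("side"),cv2.COLOR_RGB2BGR)[60:220,170:330],None,fx=3.7,fy=3.7,interpolation=3))
E
```

```text
[0.517343  0.2491785 0.0606124] [ 0.29109401  0.28657108 -2.21405731]
True [0.5169278  0.24899851 0.01360469] [-0.72940262  0.49683793  5.21695127] 55.33474701709852 11.5667
```

View pics/side4.png

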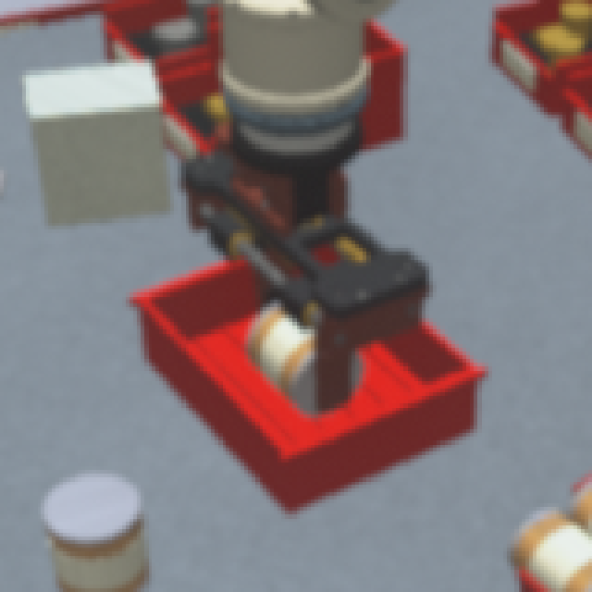

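The floor contact came at TCP 0.0136, putting the can centre at about 0.031 as expected. It lies inside the tote (crop (300,355)). I'll release, retreat upward and check.

```bash
python3 - <<'E'
from h import *
from station import *
command_gripper(0.9); print(get_grip_width()*88,get_ft_force())
p=np.array(get_tcp_pos())
movel([p[0],p[1],.12],v=.08)
movel([p[0],p[1],.25],v=.2)
q=list(get_joint_pos()); q[0]+=.9; q[1]-=.0
movej(q)
wait(.5)
print(get_tcp_pos(),get_ft_force(),get_time())
for n in("top","side"):
    cv2.imwrite(f"pics/{n}5.png",cv2.cvtColor(read_camera(n),cv2.COLOR_RGB2BGR))
E
```

```text
79.38109521343436 [-0.30582037 -0.52732193 -0.48223451]
[0.12603495 0.55802557 0.24892799] [-0.57155516 -0.5275938   1.43179963] 16.8
```

View pics/side5.png

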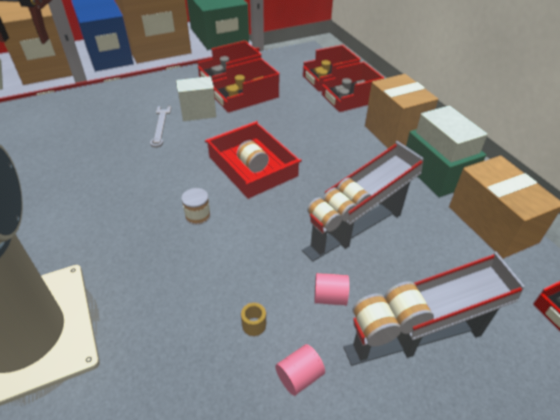

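View pics/top5.png

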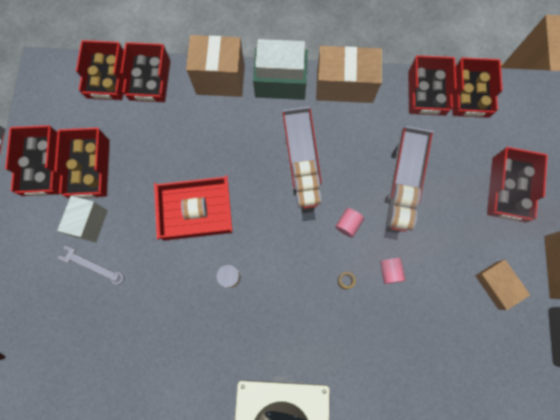

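The can lies in the middle of the tote along its ribs (top (194,208), side (253,155)). The next can is at the stop with the third behind it, and nothing else has moved. The arm is clear, so I'm handing in.

```bash
python3 - <<'E'
from station import *
print(get_qvel(),get_time()); job_done(); print(get_time())
E
```

```text
[ 1.05481171e-04  6.18131269e-05  2.81724295e-04 -3.20456503e-03
 -3.10367292e-04  2.23642675e-04] 16.9
the job is handed in; nothing more can be done
the job is handed in; nothing more can be done
```

The front thick canister now lies in the red tote, and the job was handed in at 16.9 s, well inside the 43 s limit. I gripped it by its two flat ends (grip width 55.0 mm), lifted it straight up, and lowered it until I felt the tote floor. The canister's centre was about 31 mm above the table when I opened the gripper.

The last pictures show it lying along the ribs in the middle of the tote. The next canister has rolled to the stop with the third behind it, the slim lane is unchanged, and the arm is clear and still.

Small disagreements in the measurements:
- **Can position:** the top and side views differed by about 2–5 mm in x, so I used a value between them, which the end-circle overlay supported.
- **Lane angle:** the lane's back edge alone gave about -11°, against about -8° from the canister bands; I used -8.3°.

Neither affected the grasp or the placing. No check failed.

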